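# Index the inspection turntable to the tall pot

## Robot

A 7-joint arm with a two-finger parallel gripper is mounted at the origin on the work surface. World frame = base frame: x ahead of the robot, y to its left, z up, the work surface at z = 0. Lengths are in m, angles in rad, forces in N, time in s.
With the tool pointing down it reaches from about 0.425 to 0.95 m from the base axis. Payload 4.7 kg.
Tool frame: the origin (TCP) lies between the finger pads; the fingertips stand 14 mm ahead of it and the grasp point (between the pads) lies 5 mm behind it; x points along the fingers, y is the direction in which the jaws open and shut, and the axes are right-handed (so a half turn about x gives the same grasp; the last joint's range is limited). The gripper opens to 85 mm and grips with 20 to 120 N. Pads are 22 mm wide; open, the fingers measure 114 mm over their backs; the gripper's body (76 mm by 85 mm) begins 54 mm behind the grasp point. The pads swing forward as they close: fully open they stand 13 mm farther back than shut.
Start: joints at [1.271, 0.469, -0.049, 1.532, 0.024, 1.141, -0.082], TCP at [0.181, -0.65, 0.245] pointing down, gripper open.
Joint ranges: [-2.59, 2.59], [-0.33, 1.99], [-1.39, 1.29], [0.1, 2.45], [-1.04, 4.18], [0.21, 1.99], [-2.66, 2.66]. Speed limits (rad/s): [2.57, 2.57, 3.14, 3.14, 3.14, 3.14, 3.14].

## Interface

Orientations are given as [roll, pitch, yaw] about the fixed x, y, z axes, in that order (R = Rz(yaw) Ry(pitch) Rx(roll)).
In Python, from rig import sense, read_camera, sign_off gives the robot as it stands.
- The arm moves only by the tool carry_out, never from a script. Its argument "series" is a list of rows, each a list of 6 numbers: the shift along the world's x, y, z in m, then the turn, a rotation vector about the world's x, y, z in rad. In form: [[dx, dy, dz, rx, ry, rz], ...]. A call has exactly 8 rows; each row shifts and turns the commanded pose from where the row before left it; what a row does not reach is not made up. A row lasts 1/8 s, in which the tool goes at most 62.5 mm and 10.7 degrees, less where a joint would pass 70% of its speed; a pose out of reach is approached as far as the arm can. A call with a gripper value outside its range is refused whole. "jaw" is the closure, from -1 (fully open) to 1 (shut), set as the call begins (left out, the last holds). The fingers move at their own pace and stop on an object; "squeeze" is the grip in N (left out, the last holds). Time passes only in rows, so rows that do not move let the fingers close, or fill a call up. It gives the time, the measured TCP pose, the force and the opening at its end, in the units of the state.
- sense(): the state, without advancing time (a new reading comes with each control period).
- read_camera(name): name is "side" or "top" or "wrist"; returns a dict with "color" (384x512x3 uint8, red, green, blue), "K" (3x3 intrinsics, pixels), "origin" and "rotation" of the camera in the world. Camera axes: x right, y down, z forward; pixel columns grow to the right and rows downward; lengths in m; the calibration is good to about 2 mm. A picture is of the moment at which its call begins. There is no depth.
- sign_off(): hands the job in, once; it reports no verdict.
The state is a dict: "t": time; "joint_positions": joint angles; "qvel": joint speeds; "joint_efforts": joint torques, N m; "eef_pos": TCP position; "tool_rot": TCP orientation; "ft_force": force on the tool from outside, world axes, zero at the start; "ft_torque": the same for the moment, N m; "opening": finger opening in m.
Only numpy, scipy, OpenCV 4.12 (cv2) and the standard library are available. Lean on these libraries where they do the work, as an engineer would, in place of code of your own. Each camera call takes 0.05 s, during which the arm holds its last target. There are 200 camera calls.

## Task

Turn the inspection turntable by one hole so that the tall pot comes under the magnifier: with the fingertips press the spring plunger down by its dished cap to free it, push the table round with it, and let the plunger spring fully up into the next hole. Do not grasp or lift anything, do not touch the pots standing on the table, and leave the other things on the worktop where they are.

Things in the scene. Friction and masses are not known exactly. Their poses are not given: they have to be found in the camera images.
- stand: the fixed inspection stand: a white round foot of 180 mm diameter that carries a steel index ring with six notches ('holes') 60 degrees apart, the turntable, and a magnifier (100 mm lens ring, underside 234 mm above the worktop) on a thin post. Origin: on the worktop, at the turntable's axis; its +x points from the axis to the magnifier's post, which stands 165 mm out; z up.
- turntable (a joint): turn of the round dark steel table (180 mm diameter, its top 68 mm above the worktop) in rad, about the vertical axis through the stand's origin, positive anticlockwise seen from above; 0 at the starting hole, the next holes at +1.047 and -1.047. It stays where it is left, and while the plunger is up in a hole it is locked (about 1.5 degrees of play either way).
- plunger (a joint): how far the plunger is pressed down, in m: 0 fully up (locked in a hole), 0.012 fully down. A spring pushes it up with 3 N at the top and 6 N at the bottom. Pressed beyond about 0.0075 it is clear of the ring and the table can turn with about 2 N at the plunger; let go between two holes, it stays down at about 0.0075 under the ring, and springs up to 0 by itself when it is pushed to a hole.
- cup_floor (a point): middle of the floor of the plunger's black round dished cap: 48 mm inside, rim 16 mm above the floor and 4 mm thick. Shut fingertips fit in and can push the rim sideways; kept low, they also stop it rising into a hole. It rides with the table, 118 mm from the axis, at the start on the side away from the magnifier; floor 108 mm above the worktop when up, 96 when fully down.
- lens_spot (a point): point on the level of the table's top straight under the middle of the lens, 65 mm from the axis; it does not turn
- tall_pot: the tall steel pot, 40 mm wide and 60 mm high with two instrument handles sticking out to 85 mm; loose, it stands on the turntable 65 mm from the axis, one place (60 degrees) to one or the other side of the place under the magnifier. Origin: centre of its underside.
- low_pot: low steel pot, 44 mm wide and 26 mm high; loose, it stands on the turntable one place to the opposite side of the magnifier. Origin: centre of its underside.
- checked_pot: steel pot, 44 mm wide and 34 mm high; loose, it stands on the turntable under the magnifier at the start. Origin: centre of its underside.
- brush: long-handled blue cleaning brush lying flat beside the stand; a bystander
- amber_bottle: amber glass bottle, 48 mm wide, 90 mm high, standing beside the stand; a bystander
- soap_pump: clear soap bottle with white pump head, 68 mm wide, 165 mm high; a bystander
- wipes_tub: white and green tub of wipes, 90 mm wide, 140 mm high; a bystander
- instrument_tray: open steel tray 140 x 240 x 22 mm; a bystander
- scaler: thin steel hand instrument, 10 mm thick and about 165 mm long, lying flat; a bystander
Things that resemble listed ones, but are neither listed nor needed, are in the scene too. What is shaped like the low_pot but blue is not meant. Leave any green look-alike of the tall_pot alone.

How it is judged:
By the outcome, as a careful person would: the job done as asked, in the order asked, and still so for the second after the job is handed in, with the robot touching nothing.
It also fails if it takes over 40 s, if anything falls off the work surface, if the arm or the gripper's body presses on something with over 40 N, if the wrist force passes 120 N, or if a joint passes its speed limit or range.

## Working session

There is one attempt and no reset: what is moved stays moved. The work goes in short steps, Python scripts to look and compute and a tool call to move; the robot and the scene stay as the last step left them, time stands still between calls to the robot, and variables do not carry over. Pictures are saved under pics/ and viewed, about 8 in all and at most 12, crops included, and the job is handed in when it is done.

Besides the shell and the picture viewer there is one more tool, called as name([rows], argument=value, ...), one row to a line, values as JSON. carry_out: Moves the arm, as the interface text tells. Its arguments: {"type":"object","properties":{"series":{"type":"array","items":{"type":"array","items":{"type":"number"}}},"jaw":{"type":"number"},"squeeze":{"type":"number"}},"required":["series"]}

```bash
mkdir -p pics; cat > h.py <<'E'
import numpy as np,cv2
from rig import sense,read_camera,sign_off
def ray(c,u,v):
    d=np.array(c["rotation"])@np.linalg.inv(np.array(c["K"]))@np.array([u,v,1.]);return np.array(c["origin"]),d
def onz(c,u,v,z):
    o,d=ray(c,u,v);return o+d*(z-o[2])/d[2]
def proj(c,p):
    q=np.array(c["K"])@np.array(c["rotation"]).T@(np.array(p)-np.array(c["origin"]));return q[:2]/q[2]
def snap(n,f):
    c=read_camera(n);cv2.imwrite("pics/"+f,c["color"][:,:,::-1]);return c
E
python3 - <<'E'
from h import *
import pickle
cs={n:snap(n,n+"0.png") for n in("top","side")}
pickle.dump(cs,open("c0.pkl","wb"))
for n,c in cs.items(): print(n,np.round(c["origin"],3),np.round(c["K"],1).tolist(),np.round(c["rotation"],2).tolist())
s=sense();print({k:np.round(v,3).tolist() for k,v in s.items()})
E
```

```text
top [0.47  0.011 1.536] [[447.1, 0.0, 258.4], [0.0, 447.1, 183.4], [0.0, 0.0, 1.0]] [-3.09, 0.01, -1.55]
side [ 0.107 -0.49   0.848] [[358.3, 0.0, 241.7], [0.0, 358.3, 188.5], [0.0, 0.0, 1.0]] [-2.42, -0.02, -0.71]
{'t': 0.1, 'joint_positions': [1.271, 0.469, -0.049, 1.534, 0.024, 1.141, -0.082], 'qvel': [-0.001, -0.002, -0.001, -0.003, -0.002, -0.0, 0.001], 'joint_efforts': [0.001, -51.151, -0.047, -23.839, 0.011, 0.004, 0.0], 'eef_pos': [0.18, -0.65, 0.244], 'tool_rot': [-1.535, 1.569, 1.878], 'ft_force': [-0.278, 0.323, 0.413], 'ft_torque': [-0.0, -0.021, 0.046], 'opening': 0.086}
```

View pics/top0.png

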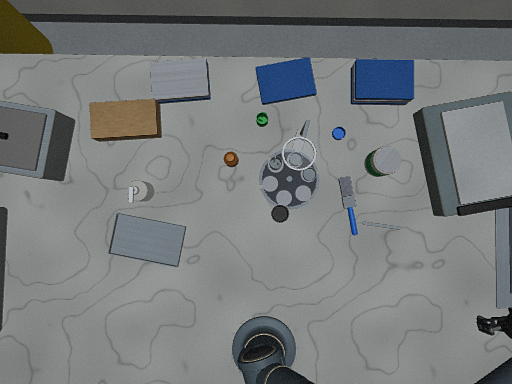

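View pics/side0.png

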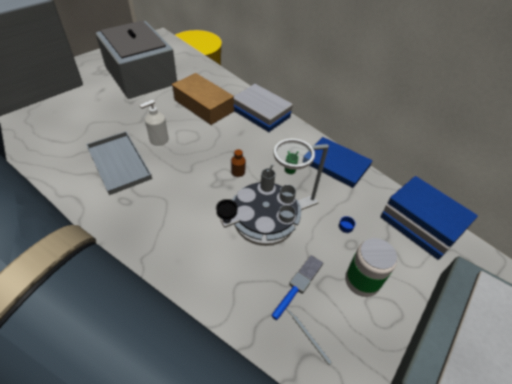

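The top view shows the stand at about (289,180), the cap at (280,213) and the lens at (299,153). The side view shows the tall pot at about (268,180). The camera rotation is given as roll, pitch, yaw, so I'll convert it.

```bash
cat >> h.py <<'E'
from scipy.spatial.transform import Rotation as Ro
def fix(c):
    c=dict(c);r=np.array(c["rotation"])
    if r.size==3:c["rotation"]=Ro.from_euler("xyz",r).as_matrix()
    return c
_rc=read_camera
def read_camera(n):return fix(_rc(n))
E
python3 - <<'E'
from h import *
import pickle
cs={k:fix(v) for k,v in pickle.load(open("c0.pkl","rb")).items()}
t,s=cs["top"],cs["side"]
def crop(c,x,y,w,h,k): return cv2.resize(c["color"][y:y+h,x:x+w,::-1],None,fx=k,fy=k,interpolation=cv2.INTER_CUBIC)
a=crop(t,240,110,100,120,4.5);b=crop(s,205,130,130,120,3)
im=np.zeros((540,800+40,3),np.uint8)[:, :800];im[:540,:450]=a;b=cv2.resize(b,(350,323));im[:323,450:]=b
cv2.imwrite("pics/crop0.png",im)
# base check
print("base", proj(t,[0,0,0]))
# cap blob: very dark
for n,c,box in(("top",t,(265,200,30,28)),("side",s,(212,195,30,30))):
    x,y,w,h=box;g=c["color"][y:y+h,x:x+w].max(2);m=(g<50).astype(np.uint8)
    k,l,st,ce=cv2.connectedComponentsWithStats(m)
    for i in range(1,k):
        if st[i,4]>20:
            u=ce[i]+[x,y];print(n,u,st[i],onz(c,*u,.122))
# lens ring, top & side white ring
g=cv2.cvtColor(t["color"],cv2.COLOR_RGB2GRAY)
for u in[(299,153)]:print("lens",onz(t,*u,.238))
print("lens side",onz(s,294,153,.238))
print("axis",onz(t,290,179,.068))
E
```

```text
base [263.57357587 348.0195436 ]
top [279.33846154 212.76923077] [ 7  5 16 17 65] [ 0.45702977 -0.04175655  0.122     ]
side [226.63343109 209.53079179] [  5   5  21  22 341] [ 0.45353525 -0.04857156  0.122     ]
lens [ 0.6330288  -0.09211429  0.238     ]
lens side [ 0.63824018 -0.08815615  0.238     ]
axis [ 0.56793657 -0.07716888  0.068     ]
```

View pics/crop0.png

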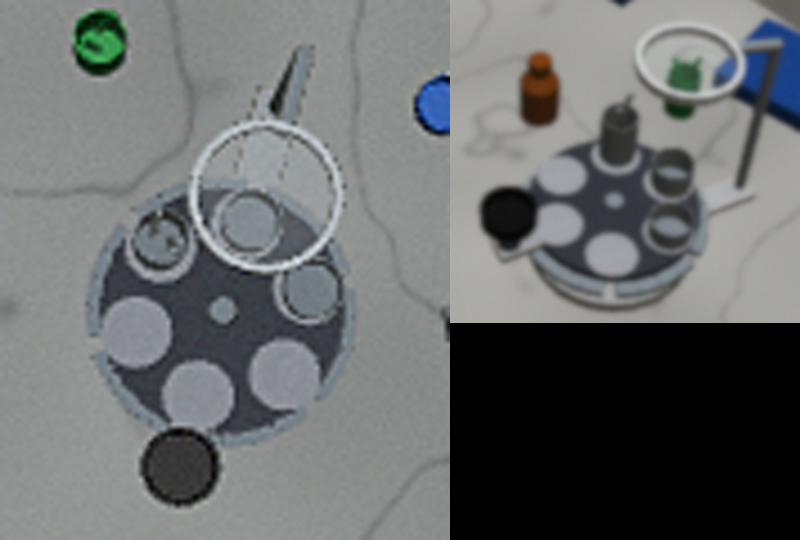

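The tall pot is on the +y side, so the table has to turn clockwise (−1.047) and the cap moves toward +y. Axis ≈ (0.568,−0.077) and cap ≈ (0.455,−0.043). Cap to axis comes out at 0.118, which agrees with the task. I'm moving with the jaws shut.

carry_out([
  [0.035,0.037,0,0,0,0],
  [0.035,0.037,0,0,0,0],
  [0.035,0.037,0,0,0,0],
  [0.035,0.037,0,0,0,0],
  [0.035,0.037,0,0,0,0],
  [0.035,0.037,0,0,0,0],
  [0.035,0.037,0,0,0,0],
  [0.025,0.037,0,0,0,0],
], jaw=1, squeeze=20)

```text
t: 1.1
eef_pos: [0.4519, -0.3526, 0.245]
tool_rot: [-1.84, 1.57, 1.574]
ft_force: [-0.1, -0.9, -0.6]
opening: 0.0001
```

carry_out([
  [0,0.034,0,0,0,0],
  [0,0.034,0,0,0,0],
  [0,0.034,0,0,0,0],
  [0,0.034,0,0,0,0],
  [0,0.034,0,0,0,0],
  [0,0.034,0,0,0,0],
  [0,0.034,0,0,0,0],
  [0,0,0,0,0,0],
])

```text
t: 2.1
eef_pos: [0.4505, -0.1137, 0.2453]
tool_rot: [-1.425, 1.57, 1.993]
ft_force: [-0.5, -0.3, 0.5]
opening: -0.0001
```

```bash
python3 - <<'E'
from h import *
s=sense();print({k:np.round(s[k],3).tolist() for k in("t","eef_pos","joint_positions","ft_force","opening")});print(np.round(Ro.from_euler("xyz",s["tool_rot"]).as_matrix(),3))
c=read_camera("wrist");cv2.imwrite("pics/w1.png",c["color"][:,:,::-1]);print(c["origin"],c["K"][0])
print(proj(c,[.455,-.043,.124]),proj(c,[.568,-.077,.068]))
import pickle;pickle.dump(c,open("w1.pkl","wb"))
E
```

```text
{'t': 2.1, 'eef_pos': [0.45, -0.114, 0.245], 'joint_positions': [0.474, 0.145, -0.349, 1.996, 0.058, 1.011, -1.197], 'ft_force': [-0.501, -0.273, 0.55], 'opening': -0.0}
[[-0.     0.273 -0.962]
 [ 0.    -0.962 -0.273]
 [-1.    -0.001  0.   ]]
[ 0.51868973 -0.09569286  0.37431205] [335.44970876   0.         253.26458747]
[162.91637197 159.67379611] [247.35519691  29.39143039]
```

View pics/w1.png

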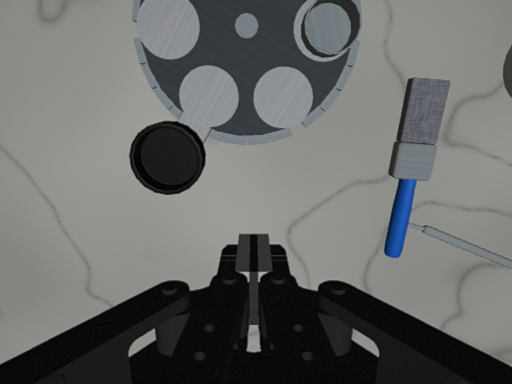

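The wrist view shows the cap rim centred at about (168,157) and the table hub at (246,26), close to where I predicted. I'll refine the positions and plan the arc.

```bash
python3 - <<'E'
from h import *
import pickle
c=pickle.load(open("w1.pkl","rb"))
g=c["color"].max(2);m=np.zeros_like(g);m[110:205,120:215]=(g[110:205,120:215]<60)
ct=max(cv2.findContours(m,0,2)[0],key=cv2.contourArea);(u,v),(a,b),_=cv2.fitEllipse(ct);print(u,v,a,b)
cap=onz(c,u,v,.122);hub=onz(c,246,26,.069)
d=cap-hub;print(cap,hub,np.hypot(*d[:2]),np.degrees(np.arctan2(d[1],d[0])))
print("width",np.linalg.norm(onz(c,u-a/2,v,.12)-onz(c,u+a/2,v,.12)))
h=hub[:2]; th=np.arctan2(d[1],d[0])
for k in range(0,73,6):
    t=th-np.radians(k);print(k,np.round(h+.118*np.array([np.cos(t),np.sin(t)]),4))
E
```

```text
167.05685424804688 157.15623474121094 72.10092163085938 74.3630142211914
[ 0.45724909 -0.04522011  0.122     ] [ 0.57000916 -0.07529448  0.069     ] 0.11670176305960436 165.06620192994671
width 0.05521931600229875
0 [ 0.456  -0.0449]
6 [ 0.4598 -0.0331]
12 [ 0.4648 -0.0218]
18 [ 0.471  -0.0111]
24 [ 0.4782 -0.0011]
30 [0.4865 0.008 ]
36 [0.4956 0.0163]
42 [0.5056 0.0236]
48 [0.5163 0.0298]
54 [0.5276 0.0348]
60 [0.5393 0.0386]
66 [0.5514 0.0412]
72 [0.5637 0.0425]
```

carry_out([
  [0.0015,0.014,-0.005,0,0,0],
  [0.0015,0.014,-0.01,0,0,0],
  [0.0015,0.014,-0.015,0,0,0],
  [0.001,0.014,-0.015,0,0,0],
  [0.001,0.013,-0.015,0,0,0],
  [0,0,-0.018,0,0,0],
  [0,0,-0.015,0,0,0],
  [0,0,0,0,0,0],
])

```text
t: 3.15
eef_pos: [0.4562, -0.0476, 0.1511]
tool_rot: [-0.406, 1.568, 3.006]
ft_force: [-0.7, 0.0, 0.6]
opening: -0.0001
```

```bash
python3 - <<'E'
from h import *
s=sense();print({k:np.round(s[k],4).tolist() for k in("t","eef_pos","ft_force")})
c=read_camera("wrist");w=c["color"][:,:,::-1];c2=read_camera("side")["color"][160:250,190:310,::-1]
im=np.zeros((384,800,3),np.uint8);im[:,:450]=w[:,31:481];im[:263,450:]=cv2.resize(c2,(350,263),interpolation=2)
cv2.imwrite("pics/w2.png",im)
E
```

```text
{'t': 3.15, 'eef_pos': [0.4562, -0.0476, 0.1511], 'ft_force': [-0.7278, 0.0157, 0.5892]}
```

View pics/w2.png

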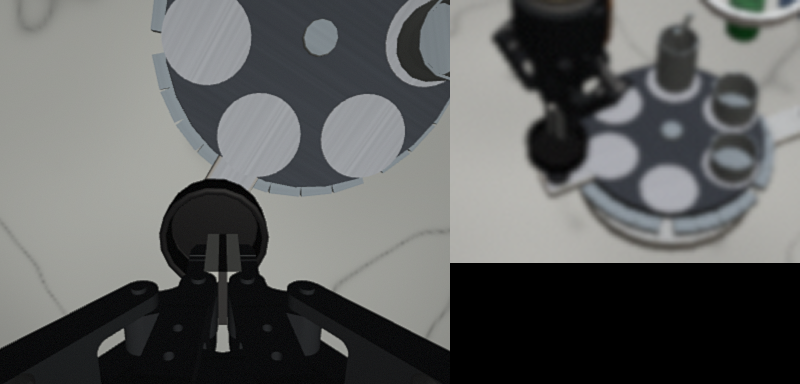

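The tips are about 4 mm to the −y side of the cap centre: rim centre at column 214, tips at column 223. I'm correcting that, then pressing.

carry_out([
  [0.0005,0.0035,0,0,0,0],
  [0,0,-0.007,0,0,0],
  [0,0,-0.007,0,0,0],
  [0,0,-0.007,0,0,0],
  [0,0,-0.006,0,0,0],
  [0,0,-0.006,0,0,0],
  [0,0,-0.006,0,0,0],
  [0,0,0,0,0,0],
])

```text
t: 4.25
eef_pos: [0.4576, -0.0439, 0.1132]
tool_rot: [0.035, 1.57, -2.836]
ft_force: [-1.7, -0.4, 4.7]
opening: 0.0001
```

carry_out([
  [0,0,-0.0015,0,0,0],
  [0,0,-0.0005,0,0,0],
  [0,0,0,0,0,0],
  [0.0038,0.0118,0,0,0,0],
  [0.005,0.0113,0,0,0,0],
  [0.0062,0.0107,0,0,0,0],
  [0.0072,0.01,0,0,0,0],
  [0,0,0,0,0,0],
])

```text
t: 5.25
eef_pos: [0.4813, 0.0015, 0.1116]
tool_rot: [-2.939, 1.568, 0.476]
ft_force: [0.1, -0.3, 4.1]
opening: 0.0002
```

```bash
python3 - <<'E'
from h import *
s=sense();print({k:np.round(s[k],4).tolist() for k in("t","eef_pos","ft_force")})
c=read_camera("wrist");w=c["color"][:,:,::-1];c2=read_camera("side")["color"][140:260,190:350,::-1]
im=np.zeros((384,800,3),np.uint8);im[:,:450]=w[:,31:481];im[:263,450:]=cv2.resize(c2,(350,263),interpolation=2)
cv2.imwrite("pics/w3.png",im)
E
```

```text
{'t': 5.25, 'eef_pos': [0.4813, 0.0015, 0.1116], 'ft_force': [0.123, -0.318, 4.1091]}
```

View pics/w3.png

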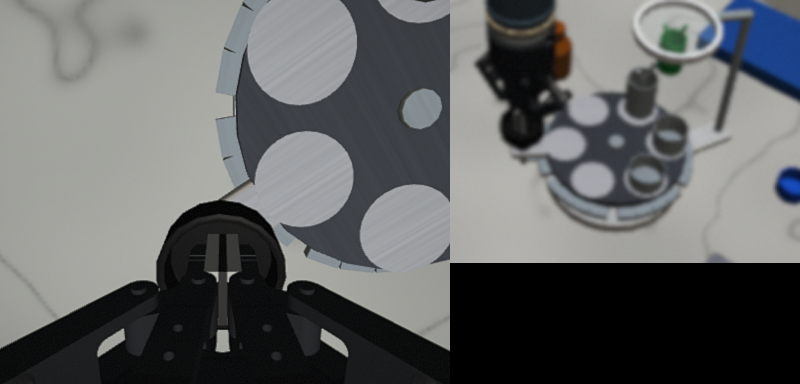

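The table turned freely: the tall pot is heading toward the lens and the cap followed the tips. I'm continuing with the plunger held down, more slowly.

carry_out([
  [0.0042,0.0046,0,0,0,0],
  [0.0042,0.0046,0,0,0,0],
  [0.0046,0.0042,0,0,0,0],
  [0.0046,0.0042,0,0,0,0],
  [0.005,0.0037,0,0,0,0],
  [0.005,0.0037,0,0,0,0],
  [0.0052,0.0031,0,0,0,0],
  [0,0,0,0,0,0],
])

```text
t: 6.35
eef_pos: [0.5135, 0.0285, 0.1115]
tool_rot: [-3.035, 1.569, 0.378]
ft_force: [1.3, -0.6, 4.8]
opening: -0.0002
```

```bash
cat > look.py <<'E'
from h import *
import sys
s=sense();print({k:np.round(s[k],4).tolist() for k in("t","eef_pos","ft_force")})
c=read_camera("wrist");w=c["color"][:,:,::-1];c2=read_camera("side")["color"][140:260,190:350,::-1];c3=read_camera("top")["color"][130:220,235:335,::-1]
im=np.zeros((600,800,3),np.uint8);im[:384,:450]=w[:,31:481];im[:263,450:]=cv2.resize(c2,(350,263),interpolation=2);im[270:585,450:]=cv2.resize(c3,(350,315),interpolation=2)
cv2.imwrite("pics/"+sys.argv[1],im)
E
python3 look.py w4.png
```

```text
{'t': 6.35, 'eef_pos': [0.5135, 0.0285, 0.1115], 'ft_force': [1.3138, -0.6024, 4.7657]}
```

View pics/w4.png

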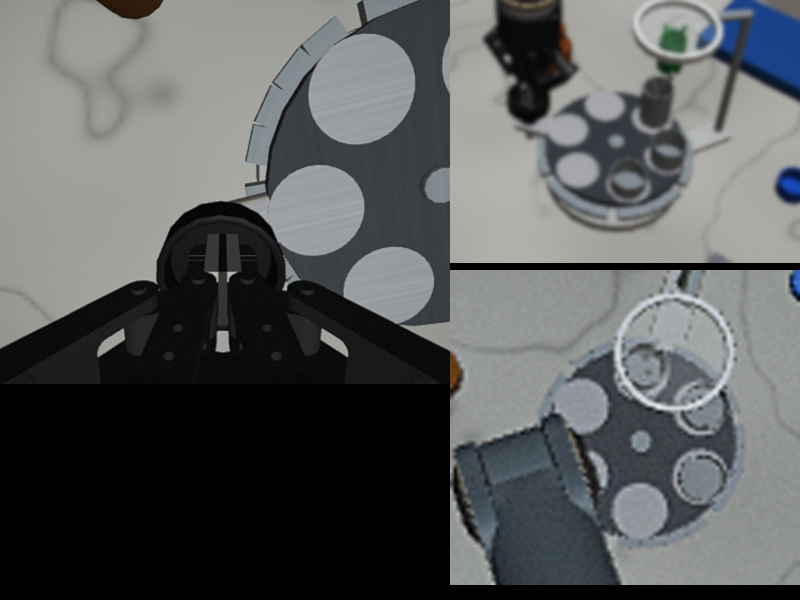

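The table has turned about 44° (spot bearing went from 104° to 59°). I'm raising the tips to rim height so the plunger can rise, then nudging on.

carry_out([
  [0,0,0.007,0,0,0],
  [0,0,0.0065,0,0,0],
  [0.0044,0.0022,0,0,0,0],
  [0.0043,0.002,0,0,0,0],
  [0.0042,0.0018,0,0,0,0],
  [0.0041,0.0015,0,0,0,0],
  [0.004,0.0012,0,0,0,0],
  [0,0,0,0,0,0],
])

```text
t: 7.5
eef_pos: [0.5341, 0.037, 0.1247]
tool_rot: [-2.651, 1.57, 0.762]
ft_force: [-0.2, -0.1, -1.1]
opening: -0.0
```

carry_out([
  [0.002,0.0005,0,0,0,0],
  [0.002,0.0005,0,0,0,0],
  [0.002,0.0005,0,0,0,0],
  [0.002,0.0005,0,0,0,0],
  [0.002,0.0005,0,0,0,0],
  [0,0,0,0,0,0],
  [0,0,0,0,0,0],
  [0,0,0,0,0,0],
])

```text
t: 8.5
eef_pos: [0.5438, 0.0393, 0.1249]
tool_rot: [3.07, 1.57, 0.2]
ft_force: [0.1, -0.5, 0.3]
opening: -0.0002
```

```bash
python3 look.py w5.png
```

```text
{'t': 8.5, 'eef_pos': [0.5438, 0.0393, 0.1249], 'ft_force': [0.1104, -0.5139, 0.3454]}
```

View pics/w5.png

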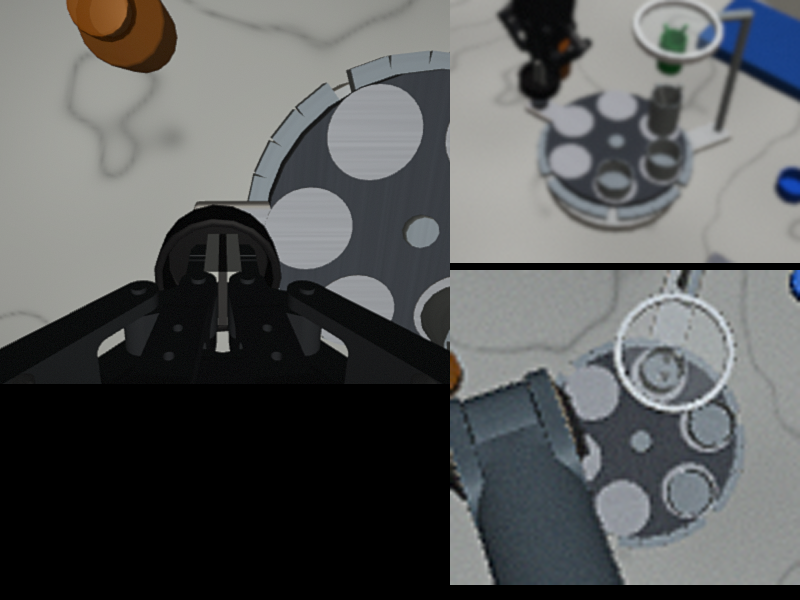

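The table is now about 59.7° round. I'm nudging a little more to see whether it is locked, which would show as a rise in force.

carry_out([
  [0.001,0.0002,0,0,0,0],
  [0.001,0.0002,0,0,0,0],
  [0.001,0.0002,0,0,0,0],
  [0.001,0.0002,0,0,0,0],
  [0,0,0,0,0,0],
  [0,0,0,0,0,0],
  [0,0,0,0,0,0],
  [0,0,0,0,0,0],
])

```text
t: 9.65
eef_pos: [0.5476, 0.04, 0.1248]
tool_rot: [2.139, 1.571, -0.732]
ft_force: [0.1, -0.8, 1.1]
opening: 0.0002
```

carry_out([
  [0.001,0.0002,0,0,0,0],
  [0.001,0.0002,0,0,0,0],
  [0.001,0.0002,0,0,0,0],
  [0,0,0,0,0,0],
  [0,0,0,0,0,0],
  [0,0,0,0,0,0],
  [0,0,0,0,0,0],
  [0,0,0,0,0,0],
])

```text
t: 10.65
eef_pos: [0.5507, 0.0406, 0.1249]
tool_rot: [2.914, 1.571, 0.043]
ft_force: [0.2, -0.4, -0.1]
opening: -0.0003
```

```bash
python3 look.py w6.png
```

```text
{'t': 10.65, 'eef_pos': [0.5507, 0.0406, 0.1249], 'ft_force': [0.2262, -0.4192, -0.1387]}
```

View pics/w6.png

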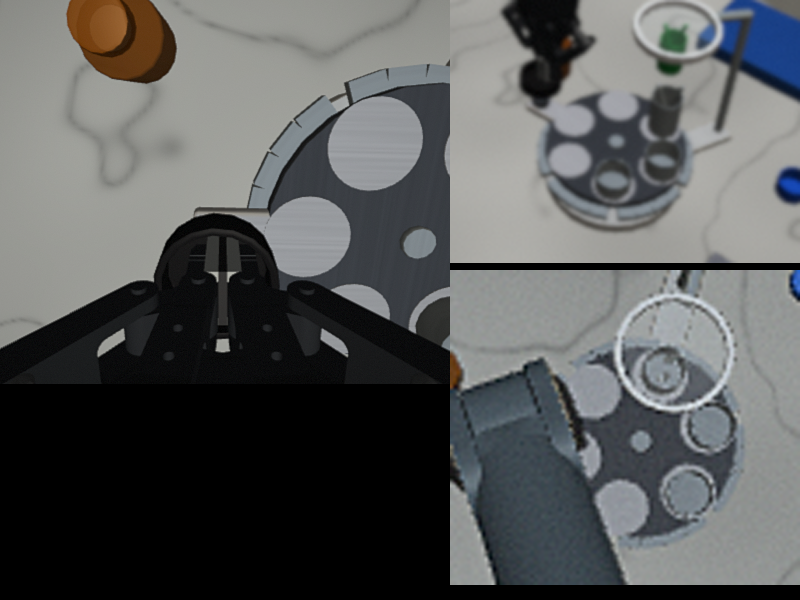

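carry_out([
  [0.001,0.0002,0,0,0,0],
  [0.001,0.0002,0,0,0,0],
  [0.001,0.0002,0,0,0,0],
  [0,0,0,0,0,0],
  [0,0,0,0,0,0],
  [0,0,0,0,0,0],
  [0,0,0,0,0,0],
  [0,0,0,0,0,0],
])

```text
t: 11.8
eef_pos: [0.5521, 0.0408, 0.1245]
tool_rot: [0.021, 1.567, -2.85]
ft_force: [-4.8, -0.5, 3.3]
opening: -0.0003
```

The force rose to 4.8 N against the push and the tool stalled, so it looks locked. I'm backing off to the cap centre and lifting clear.

carry_out([
  [-0.004,-0.0008,0,0,0,0],
  [-0.004,-0.0008,0,0,0,0],
  [0,0,0.006,0,0,0],
  [0,0,0.015,0,0,0],
  [0,0,0.025,0,0,0],
  [-0.005,0,0.035,0,0,0],
  [-0.04,0,0.02,0,0,0],
  [-0.04,0,0,0,0,0],
])

```text
t: 12.8
eef_pos: [0.4614, 0.0402, 0.2287]
tool_rot: [2.967, 1.565, 0.097]
ft_force: [-0.3, 1.0, -0.1]
opening: -0.0
```

```bash
python3 look.py w7.png; python3 - <<'E'
from h import *
import pickle
c=read_camera("wrist");pickle.dump(c,open("w7.pkl","wb"))
for z in(.124,.1165): print(z,proj(c,[.5393,.0386,z]))
print(np.round(c["origin"],3))
E
```

```text
{'t': 12.8, 'eef_pos': [0.4614, 0.0402, 0.2287], 'ft_force': [-0.3101, 1.0072, -0.0922]}
0.124 [284.33233588  86.26014713]
0.1165 [283.31876939  86.55867061]
[0.528 0.058 0.356]
```

View pics/w7.png

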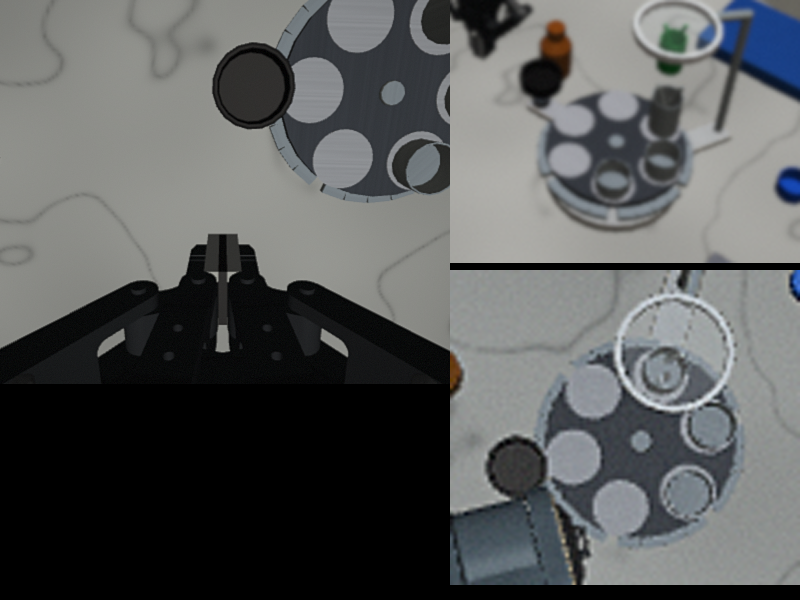

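The cap sits in the wrist view at (284,86), exactly where I predicted it for 60°, and the tall pot is under the lens. Next I check the plunger height from the rim's apparent size and from wrist/side triangulation.

```bash
python3 - <<'E'
from h import *
import pickle
def rim(c,x0,x1,y0,y1):
    g=c["color"].max(2);m=np.zeros_like(g);m[y0:y1,x0:x1]=g[y0:y1,x0:x1]<60
    ct=max(cv2.findContours(m,0,2)[0],key=cv2.contourArea);(u,v),r=cv2.minEnclosingCircle(ct);e=cv2.fitEllipse(cv2.convexHull(ct));a=cv2.contourArea(cv2.convexHull(ct));return e[0],2*np.sqrt(a/np.pi)
for f,b in(("w1.pkl",(120,215,110,205)),("w7.pkl",(230,335,30,140))):
    c=pickle.load(open(f,"rb"));p,d=rim(c,*b);D=c["origin"][2]-.124
    print(f,p,d,"d*D/f",d*D/c["K"][0][0], "z if d const:",c["origin"][2]-c["K"][0][0]*.0548/d)
w=c;wp=p
c=read_camera("side");t=read_camera("top")
def sb(c,b):
    g=c["color"].max(2);x,y,X,Y=b;m=(g[y:Y,x:X]<50).astype(np.uint8);k,l,st,ce=cv2.connectedComponentsWithStats(m);i=1+st[1:,4].argmax();return ce[i]+[x,y],st[i]
cs=pickle.load(open("c0.pkl","rb"))
def tri(A,B):
    (o,d),(p,e)=A,B;k=np.linalg.lstsq(np.c_[d,-e],p-o,rcond=None)[0];return np.round((o+d*k[0]+p+e*k[1])/2,4)
s0,i0=sb(fix(cs["side"]),(212,195,242,225));s1,i1=sb(c,(220,160,249,190))
print(s0,i0,s1,i1)
w1=pickle.load(open("w1.pkl","rb"));p1,_=rim(w1,120,215,110,205)
print("start",tri(ray(w1,*p1),ray(fix(cs["side"]),*s0)),"now",tri(ray(w,*wp),ray(c,*s1)))
# pot/bystander change in the top image
E
```

```text
w1.pkl (167.03414916992188, 157.20504760742188) 73.67374144975942 d*D/f 0.05497523126911254 z if d const: 0.12479785927838999
w7.pkl (304.95458984375, 84.5521469116211) 96.54732884449018 d*D/f 0.06690520699491688 z if d const: 0.1660590420213629
[226.63343109 209.53079179] [  5   5  21  22 341] [232.1955836  175.19242902] [  3   5  20  23 317]
start [ 0.4561 -0.0445  0.1163] now [0.5404 0.0285 0.1289]
```

The w7 mask merged with the dark table, so that size is invalid. I'm redoing it with a tighter threshold.

```bash
python3 - <<'E'
from h import *
import pickle
def tri(A,B):
    (o,d),(p,e)=A,B;k=np.linalg.lstsq(np.c_[d,-e],p-o,rcond=None)[0];return np.round((o+d*k[0]+p+e*k[1])/2,4)
s=[(fix(pickle.load(open("c0.pkl","rb"))["side"]),(226.63,209.53)),(read_camera("side"),(232.2,175.19))]
for T in(35,42):
  for f,b,(sc,sp) in zip(("w1.pkl","w7.pkl"),((115,220,105,210),(230,335,30,140)),s):
    c=pickle.load(open(f,"rb"));x0,x1,y0,y1=b;g=c["color"].max(2);m=np.zeros_like(g);m[y0:y1,x0:x1]=g[y0:y1,x0:x1]<T
    m=cv2.morphologyEx(m,cv2.MORPH_OPEN,np.ones((3,3),np.uint8))
    ct=max(cv2.findContours(m,0,2)[0],key=cv2.contourArea);h=cv2.convexHull(ct);d=2*np.sqrt(cv2.contourArea(h)/np.pi)+1;M=cv2.moments(h);p=(M["m10"]/M["m00"],M["m01"]/M["m00"])
    print(T,f,np.round(p,1),round(d,1),"z",round(c["origin"][2]-c["K"][0][0]*.056/d,4),tri(ray(c,*p),ray(sc,*sp)))
E
```

```text
35 w1.pkl [166.3 158.2] 69.6 z 0.1044 [ 0.4556 -0.0446  0.117 ]
35 w7.pkl [285.9  81.2] 75.1 z 0.1063 [0.5432 0.0379 0.1182]
42 w1.pkl [167.1 157.1] 74.1 z 0.1209 [ 0.4562 -0.0445  0.1162]
42 w7.pkl [284.1  81.5] 83.8 z 0.1324 [0.5432 0.0387 0.1175]
```

Triangulated cap height is 117–118 mm now against 116–117 mm at the start. A plunger still held under the ring would read about 7.5 mm lower, so it is fully up. Handing in.

```bash
python3 -c "
from h import *
s=sense();print(s['t'],s['ft_force'],np.abs(s['qvel']).max());print(sign_off())"
```

```text
13.15 [ 0.91795952 -0.2168286   0.11831636] 0.01059552054163926
the job is handed in; nothing more can be done
None
```

I turned the table one hole clockwise (about −60°) and handed the job in at 13.2 s with the robot clear of everything. With the jaws shut I pressed the plunger by its cap and pushed the table round. Near the hole I raised the tips so the plunger could spring up, nudged until it locked, then backed off and lifted away.

**Checks that agreed:**
- **Turn and pot:** the table measured about 60° round in the top view, and the tall pot is under the lens.
- **Lock:** the tool stalled with 4.8 N against the final nudge, where a free table needs about 2 N.
- **Plunger height:** the cap triangulated at 117–118 mm, against 116–117 mm at the start. A plunger still under the ring would read about 7.5 mm lower.

**Checks that failed or were limited:**
- **Rim size:** judging the plunger's height from the rim's apparent size was unreliable, because the dark table edge spoiled the mask. I did not use it.
- **Side-camera cap position:** my first triangulation of the final cap position was off by about 10 mm sideways for the same reason. The corrected one agreed with the 60° position to within about 4 mm.
- **Bystanders:** the views of the stand looked undisturbed, but I did not measure the other things one by one.

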